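Gauge the thickness of a heel block

ROBOT

A 6-joint arm with a two-finger parallel gripper is mounted at the origin on the work surface. World frame = base frame: x ahead of the robot, y to its left, z up, the work surface at z = 0. Lengths are in mm, angles in rad, forces in N, time in s.
With the tool pointing down it reaches from about 350 to 975 mm from the base axis. Payload 7.1 kg.
Tool frame: the origin (TCP) lies at the very end of the fingers, on their centre line; the grasp point (between the pads) lies 19 mm behind it; z points along the fingers, y is the line along which they close (so a half turn about z gives the same grasp; the last joint's range is limited). The gripper opens to 88 mm and grips with 3 to 60 N. Pads are 20 mm wide; open, the fingers measure 115 mm over their backs; the gripper's body (75 mm by 178 mm) begins 61 mm behind the grasp point.
Start: joints at [-1.155, 0.423, 1.63, -0, 1.089, -0.019], TCP at [263.283, -566.822, 188.475] pointing down, gripper open.
Joint ranges: [-3, 3], [-0.9, 2.11], [0.09, 2.58], [-1.31, 4.45], [0.11, 2.69], [-2.54, 2.54]. Speed limits (rad/s): [2.39, 2.39, 3.01, 3.14, 3.14, 3.14].

INTERFACE

Orientations are given as a rotation vector (axis times angle).
In Python, from workcell import ctrl, optics gives the robot as it stands.
- The arm moves only by the shell command python3 -m jog 'ROWS'. ROWS is JSON, a list of rows, each a list of 7 numbers: the shift along the tool's x, y, z in units of 40 mm (1.0 is 40 mm), then the turn, a rotation vector about the tool's x, y, z in units of 6 degrees (1.0 is 6 degrees), then the opening, from 0 (shut) to 1 (fully open). A call has 1 to 20 rows; each row shifts and turns the commanded pose from where the row before left it, along the tool's axes as they then stand; what a row does not reach is not made up. A row lasts 1/10 s, in which the tool goes at most 50 mm and 8.59 degrees, less where a joint would pass 70% of its speed; a pose out of reach is approached as far as the arm can. A call is refused whole if a number of a shift passes 1 or a number of a turn 1, either way. A call with a gripper value outside its range is refused whole. The fingers move at their own pace and stop on an object; the grip force is fixed at half the most. Time passes only in rows, so rows that do not move let the fingers close. It gives the time, the measured TCP pose, the force, the opening and the grip force at its end, in the units of the state.
- ctrl.get_obs(): the state, without advancing time (a new reading comes with each control period).
- optics.get_image(name): name is "side" or "top" or "wrist"; returns the picture (420x560x3 uint8, red, green, blue); there is no depth.
- optics.camera_model(name): a dict with "fov_y" (degrees; the focal length in pixels is half the picture's height over the tangent of half this angle, whatever the lens; pixels are square), "cx", "cy" (the principal point, pixels), "view" (4x4, takes a point from world to camera coordinates); the wrist camera has in their place "hand_eye" (4x4, takes a point from camera to tool coordinates, whose origin is the TCP and whose axes are the flange's). Camera axes: x right, y up, looking along -z (the intrinsics and any distortion apply to the point x, -y, -z); pixel columns grow to the right and rows downward; lengths in mm; the calibration is good to about 2 mm. A picture is of the moment at which its call begins: read the wrist's pose just before it. camera_model takes no time and is no camera call.
- ctrl.close_job(): hands the job in; it is judged then, once.
Trained networks look in the newest picture that a camera, given by its name, has taken for a name from the list of things; names that differ only in an ending like _2 or _b are one class to them, and where a whole thing is asked for, a point or a joint stands for the part that bears it (a point fixed in the world has none). Each returns a list of dicts, best first, with "conf" (0 to 1); they miss things now and then, are a little off and sometimes report something else, mostly with a low value. They report only what shows in the picture. A call takes as long as a camera call. They do not tell look-alikes from the thing itself.
- optics.masks_of(target, camera): "pixels" (420x560 bool, what is visible of it) and "extent" ([centre column, centre row, width, height] in pixels, round what is visible of it).
The state is a dict: "t": time; "qpos": joint angles; "qvel": joint speeds; "joint_torque": joint torques, N m; "ee_pos": TCP position; "orientation": TCP orientation; "ft_force": force on the tool from outside, world axes, zero at the start; "moment": the same for the moment, N m; "width": finger opening in mm; "grasp_force": force on a finger pad.
Only numpy, scipy, OpenCV 4.12 (cv2) and the standard library are available. Lean on these libraries where they do the work, as an engineer would, in place of code of your own. Each camera call takes 0.05 s, during which the arm holds its last target. There are 200 camera calls.

TASK

Measure the D-shaped heel block: lay it flat on the middle of the gauge's pulled-out loading slide and let go, then push the slide fully home under the foot. Then lower the carriage by its knob until the sprung foot stands on the block pushed about half-way into its sleeve, never forcing it against its stop, and leave it so. Leave the other things where they are.

Things in the scene. Friction and masses are not known exactly. Their poses are not given: they have to be found in the camera images.
- heel: the D-shaped grey heel block, loose, flat in the tray, 57 mm long: straight edge at +x, parallel flanks 50 mm apart (its y; grip here), round end at -x. 24 to 34 mm thick: this differs from block to block and is what is being measured. Origin: centre of the underside between the flanks, 24 mm from the straight edge; z up. About 110 g.
- tray: fixed low white plastic tray, 130 x 400 mm, walls 14 mm high and 4 mm thick, floor 4 mm above the bench; origin at the centre of its underside, long side along its y. Three heel blocks lie in it in a row 120 mm apart, in any order; only one is D-shaped
- gauge: fixed thickness gauge: grey base 330 x 130 x 30 mm (from 170 mm in front of the origin to 160 mm behind it), steel column 40 x 50 mm centred 125 mm behind the origin (+x), 272 mm tall. Origin on the bench; its own +x points from the loading side to the column. The vertical foot axis stands 20 mm behind the origin (+x)
- shuttle (a joint): loading slide on the base, metres pulled out towards the gauge's -x: 0 is fully home (under the foot), 0.11 fully out; light friction (2 N), stays where left
- nest (a point): centre of the loading slide's flat aluminium plate (100 x 100 mm), on its top surface, 42 mm above the bench; a flat dark disc 26 mm across marks it. Moves with the slide; when home it is right under the foot. Two rails 16 mm high on the base stand just outside the plate, their tops 4 mm above it
- shuttle_tab (a point): middle of the top edge of the slide's upright push tab: 10 mm thick (gauge x), 44 mm wide (gauge y), rising 39 mm above the plate, 78 mm in front of the plate's centre
- carriage (a joint): height of the gauge's carriage, metres lowered from its top position: 0 top, 0.075 lowest. Friction holds it wherever it is left; pushing it down takes about 3 N, lifting it about 11 N. Less what the foot is pushed in, this gives the height of the part
- carriage_knob (a point): centre of the top face of the black round knob on top of the carriage, on the foot axis: 24 mm diameter, 45 mm tall, standing on a 32 mm diameter, 50 mm tall steel sleeve. Grip it from above or press on it to move the carriage down or up. 226 mm above the bench when joint carriage is 0
- foot (a joint): how far the sprung measuring foot is pushed up into the sleeve, metres: 0 hanging free, 0.012 hard against its stop. The spring presses with 2 N at first touch, growing 0.5 N per mm
- foot_tip (a point): centre of the foot's flat underside (22 mm diameter), 20 mm below the sleeve when hanging free and 8 mm below it when hard against its stop; 115 mm below the knob's top face when hanging free
- square_heel: bystander: rectangular heel block, 44 x 48 mm, 26 mm thick, in the tray
- tall_heel: bystander: round tapering heel, 62 mm tall, 48 mm across the top, standing in the tray
- last: bystander: blue-grey plastic shoe last about 170 mm long, 90 mm tall
- brush: bystander: hand brush lying on the bench
- hammer: bystander: small hammer lying on the bench
- jar: bystander: white jar, 60 mm across, 75 mm tall
- cup: bystander: steel cup, 72 mm across, 70 mm tall
There are look-alikes about, which are no part of the job. Leave any blue or green look-alike of the heel alone.

How it is judged (in metres and radians):
On the way, in this order (a step that is already met when the one before it is completed fails the run):
1. the D-shaped block lies flat on the middle of the slide's plate, let go, while the slide is still pulled out (horizontal distance between heel and nest below 0.015 m and z of heel in the frame of nest between -0.004 and 0.004 m and angle between heel's own z axis and vertical below 0.1 rad and contact force between the fingers and heel below 0.1 N and value of joint shuttle above 0.06 m and value of joint foot below 0.002 m), for 0.2 s.
2. the slide is fully home with the block on it, the foot not yet on the block (horizontal distance between heel and nest below 0.015 m and z of heel in the frame of nest between -0.004 and 0.004 m and angle between heel's own z axis and vertical below 0.1 rad and value of joint shuttle below 0.004 m and value of joint foot below 0.002 m), for 0.2 s.
At the end, for the whole second after the job is handed in: D block flat (0.1 rad) on the plate, origin within 15 mm of its centre and 16 mm of the foot axis; slide home within 4 mm; foot on the block, pushed 3 to 9 mm into its sleeve (stop: 12); carriage at rest, lowered over 10 mm; block let go (horizontal distance between heel and nest below 0.015 m and z of heel in the frame of nest between -0.004 and 0.004 m and angle between heel's own z axis and vertical below 0.1 rad and contact force between the fingers and heel below 0.1 N and value of joint shuttle below 0.004 m and value of joint foot between 0.003 and 0.009 m and horizontal distance between heel and foot_tip below 0.016 m and linear speed of heel below 0.01 m/s and value of joint carriage above 0.01 m and velocity of joint carriage between -0.002 and 0.002 m/s); the robot touches nothing.
It fails at once if the foot is forced against its stop (value of joint foot above 0.0117 m).
It fails at once if another thing (square heel, tall heel, last, brush, hammer, jar or cup) is moved more than 30 mm (distance of any of square_heel, tall_heel, last, brush, hammer, jar, cup from where it was at the start of the episode above 0.03 m).
It also fails if it takes over 64 s, if anything falls off the work surface, if the arm or the gripper's body presses on something with over 40 N, if the wrist force passes 120 N, or if a joint passes its speed limit or range.

## Working session

There is one attempt and no reset: what is moved stays moved. The work goes in short steps, Python scripts to look and compute and a shell command to move; the robot and the scene stay as the last step left them, time stands still between calls to the robot, and variables do not carry over. Pictures are saved under pics/ and viewed, at most 10 in all, crops included, and the job is handed in when it is done.

```bash
mkdir -p pics; ls; python3 - <<'E'
from workcell import ctrl, optics
import cv2,numpy as np
o=ctrl.get_obs();print(o)
for n in ["top","side"]:
    im=optics.get_image(n);cv2.imwrite(f"pics/{n}0.png",im[:,:,::-1])
    m=optics.camera_model(n);print(n,m)
    for t in ["heel","nest","shuttle_tab","carriage_knob","tray","gauge"]:
        for d in optics.masks_of(t,n)[:3]: print(n,t,round(d["conf"],2),np.round(d["extent"],1))
print(optics.camera_model("wrist"))
E
```

```text
pics
{'t': 0.0, 'qpos': array([-1.15499230e+00,  4.23836621e-01,  1.63067403e+00, -1.85096022e-05,
        1.08861616e+00, -1.90224684e-02]), 'qvel': array([-0.0006613 ,  0.00189642, -0.00194524,  0.00053508, -0.00307908,
        0.00128716]), 'joint_torque': array([-1.21758691e-03, -5.44625258e+01, -2.73666233e+01,  6.43436029e-02,
        2.27896805e-02, -1.29309547e-04]), 'ee_pos': array([ 263.0433423 , -566.28140976,  187.71065606]), 'orientation': array([-3.06616700e+00, -6.77345074e-01,  4.99965004e-04]), 'ft_force': array([-0.23633554, -0.42758152, -0.69818539]), 'moment': array([ 0.01934893,  0.0081344 , -0.03162236]), 'grasp_force': 0.0, 'width': 87.75821321979294}
top {'fov_y': 42.22708554409064, 'cx': 289.9562611454722, 'cy': 210.46759281224573, 'view': array([[ 1.70220405e-02, -9.99786573e-01, -1.17071911e-02,
        -3.66488606e+01],
       [ 9.96957279e-01,  1.60807350e-02,  7.62731464e-02,
        -5.45060719e+02],
       [-7.60686074e-02, -1.29698940e-02,  9.97018229e-01,
        -1.48687367e+03],
       [ 0.00000000e+00,  0.00000000e+00,  0.00000000e+00,
         1.
[... 1085 characters left out ...]
]
side shuttle_tab 0.65 [256.7 196.4   8.    7.7]
side carriage_knob 0.79 [231.4 178.3  58.4  41.5]
side tray 0.69 [234.3 348.6 105.2 141.1]
side gauge 0.69 [264.8 193.8 131.5 128.9]
side gauge 0.34 [228.6 391.4  28.6  31. ]
side gauge 0.28 [257.2 196.7   7.4   7.7]
{'fov_y': 60.96501886737223, 'cx': 279.6725357198968, 'cy': 212.58845122577247, 'hand_eye': array([[-8.58354266e-04,  9.54736624e-01,  2.97451244e-01,
         8.21845966e+01],
       [ 9.99999297e-01,  1.06282376e-03, -5.25676434e-04,
         5.73306295e-01],
       [-8.18020795e-04,  2.97450584e-01, -9.54736865e-01,
        -1.96579448e+02],
       [ 0.00000000e+00,  0.00000000e+00,  0.00000000e+00,
         1.00000000e+00]])}
```

```bash
python3 - <<'E'
import cv2
a=cv2.imread("pics/top0.png")[90:310,90:390];cv2.imwrite("pics/top0c.png",cv2.resize(a,None,fx=2.66,fy=2.66,interpolation=cv2.INTER_CUBIC)[:600,:800])
E
```

```text
(no output)
```

View pics/top0c.png

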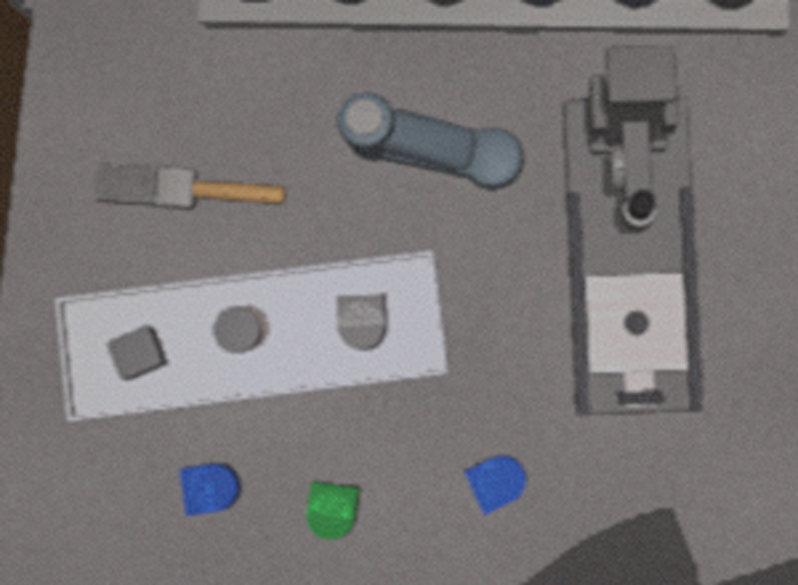

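View pics/side0.png

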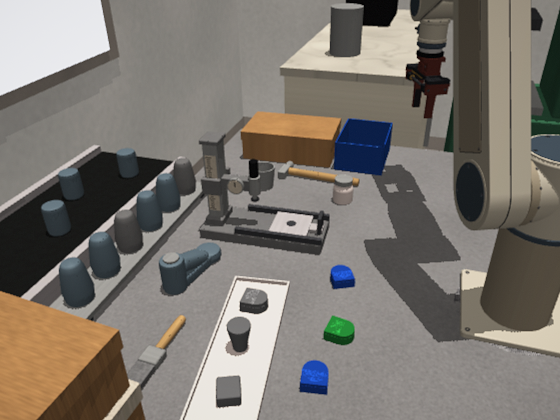

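The top crop shows the grey D block at about full-image (226,211), straight edge up (+x). The slide disc is at (329,211), the knob at (330,167), and the gauge +x is about image up. The side view agrees.

```bash
cat > h.py <<'E'
from workcell import ctrl, optics
import cv2,numpy as np
from scipy.spatial.transform import Rotation as R
def toolpose():
    o=ctrl.get_obs();T=np.eye(4);T[:3,:3]=R.from_rotvec(o["orientation"]).as_matrix();T[:3,3]=o["ee_pos"];return T
def cam(name,T=None):
    m=optics.camera_model(name);f=210/np.tan(np.radians(m["fov_y"]/2))
    W=np.linalg.inv(m["view"]) if "view" in m else T@m["hand_eye"]
    return f,m["cx"],m["cy"],W
def ray(c,px):
    f,cx,cy,W=c;px=np.atleast_2d(px).astype(float)
    d=np.c_[(px[:,0]-cx)/f,-(px[:,1]-cy)/f,-np.ones(len(px))]
    return W[:3,3],d@W[:3,:3].T
def onplane(c,px,z):
    p,d=ray(c,px);return p+d*((z-p[2])/d[:,2])[:,None]
def proj(c,P):
    f,cx,cy,W=c;q=(np.atleast_2d(P)-W[:3,3])@W[:3,:3];return np.c_[cx+f*q[:,0]/-q[:,2],cy+f*q[:,1]/q[:,2]]
def rect(mask):
    c=max(cv2.findContours(mask.astype(np.uint8),0,2)[0],key=cv2.contourArea);return cv2.minAreaRect(c),c
E
python3 - <<'E'
from h import *
c=cam("top");s=cam("side")
im=cv2.imread("pics/top0.png")
r=2.66
P=lambda x,y:(x/r+90,y/r+90)
for n,p,z in [("disc",P(637,323),42),("knob",P(641,203),226),("tabtop",P(641,397),81),("heel",P(362,320),33),("plateTL",P(587,276),42),("plateTR",P(684,274),42),("plateBL",P(589,371),42),("plateBR",P(688,371),42),("heelTL",P(338,296),33),("heelTR",P(386,294),33),("heelBot",P(362,349),33)]:
    w=onplane(c,p,z)[0];print(n,np.round(w,1),"side px",np.round(proj(s,w)[0],0))
E
```

```text
disc [ 543.1 -135.8   42. ] side px [290. 223.]
knob [ 638.  -127.2  226. ] side px [253. 157.]
tabtop [ 466.3 -138.3   81. ] side px [319. 214.]
heel [542.3 148.   33. ] side px [254. 295.]
plateTL [590.7 -83.8  42. ] side px [267. 230.]
plateTR [ 594.4 -183.5   42. ] side px [278. 211.]
plateBL [493.  -87.3  42. ] side px [304. 236.]
plateBR [ 494.7 -188.5   42. ] side px [313. 215.]
heelTL [566.8 173.6  33. ] side px [239. 300.]
heelTR [569.7 123.8  33. ] side px [246. 285.]
heelBot [512.2 147.3  33. ] side px [267. 297.]
```

```bash
cat >> h.py <<'E'
def delta(pos,yaw):
    T=toolpose();d=T[:3,:3].T@(np.array(pos)-T[:3,3])/40
    G=np.array([[np.cos(yaw),np.sin(yaw),0],[np.sin(yaw),-np.cos(yaw),0],[0,0,-1]]).T
    t=np.degrees(R.from_matrix(T[:3,:3].T@G).as_rotvec())/6
    print("shift",np.round(d,3),"turn",np.round(t,3),"at",np.round(T[:3,3],1))
E
python3 -m jog '[[0,0,-0.3,0,0,0.9,1],[0,0,-0.3,0,0,0.9,1],[0,0,-0.2,0,0,0.9,1],[0,0,-0.2,0,0,0.9,1]]'
python3 -c "
from h import *
delta([548,147.5,200],0.058)"
```

```text
t: 1.1
ee_pos: [263.3, -566.9, 229.0]
orientation: [3.14, 0.085, 0.0]
ft_force: [1.0, -0.1, -0.4]
width: 88.2
grasp_force: 0.0
shift [  8.069 -17.45    0.721] turn [ 0.002 -0.001 -0.039] at [ 263.3 -566.9  229. ]
```

```bash
python3 -m jog '[[0.4,-0.87,0,0,0,0,1],[0.4,-0.87,0,0,0,0,1],[0.4,-0.87,0,0,0,0,1],[0.4,-0.87,0,0,0,0,1],[0.4,-0.87,0,0,0,0,1],[0.4,-0.87,0,0,0,0,1],[0.4,-0.87,0,0,0,0,1],[0.4,-0.87,0,0,0,0,1],[0.4,-0.87,0,0,0,0,1],[0.4,-0.87,0,0,0,0,1],[0.4,-0.87,0,0,0,0,1],[0.4,-0.87,0,0,0,0,1],[0.4,-0.87,0,0,0,0,1],[0.4,-0.87,0,0,0,0,1],[0.4,-0.87,0,0,0,0,1],[0.4,-0.87,0,0,0,0,1],[0.4,-0.87,0.1,0,0,0,1],[0.4,-0.87,0.2,0,0,0,1],[0.4,-0.87,0.3,0,0,0,1],[0,0,0.1,0,0,0,1]]'
cat > look.py <<'E'
from h import *
import sys
ctrl.get_obs();T=toolpose();im=optics.get_image("wrist");n=sys.argv[1]
cv2.imwrite(f"pics/{n}.png",im[:,:,::-1]);np.save(f"pics/{n}.npy",T)
for d in optics.masks_of("heel","wrist"):print(d["conf"],d["extent"])
E
sed -i 's/ctrl.get_obs();T=/T=/' look.py; python3 look.py w1; python3 -c "
from h import *
delta([548,147.5,200],0.058)"
```

```text
t: 3.1
ee_pos: [529.6, 114.3, 199.6]
orientation: [-3.139, -0.096, -0.0]
ft_force: [-0.3, 0.2, -0.2]
width: 87.8
grasp_force: 0.0
0.91 [356.5, 311.8, 45.7, 52.4]
0.63 [113.1, 303.5, 53.7, 48.0]
0.61 [220.9, 318.9, 43.1, 50.5]
shift [ 0.556 -0.875 -0.011] turn [0.005 0.019 0.016] at [527.9 111.2 199.6]
```

View pics/w1.png

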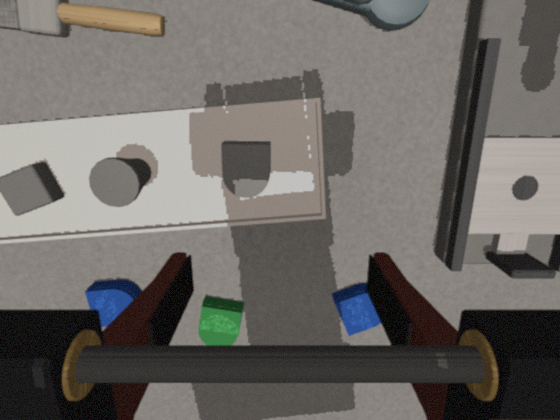

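The wrist view shows the D block at about columns 222–271, straight edge at row 142, round end at about row 198. The blue and green look-alikes lie nearer the robot.

```bash
python3 - <<'E'
from h import *
T=np.load("pics/w1.npy");c=cam("wrist",T)
for z in (28,33,38):print(z,np.round(onplane(c,[(222,143),(271,142),(247,198)],z)[:,:2],1).tolist())
print("plate",np.round(onplane(c,[(483,137),(525,188)],42)[:,:2],1).tolist(), "tab",np.round(onplane(c,[(522,254)],81)[:,:2],1))
E
python3 -m jog '[[0.14,-0.22,0,0,0,0,1],[0.14,-0.22,0,0,0,0,1],[0.14,-0.22,0,0,0,0,1],[0.14,-0.22,0,0,0,0,1],[0,0,0,0,0,0,1],[0,0,0,0,0,0,1],[0,0,0,0,0,0,1]]'; python3 look.py w2;python3 - <<'E'
import cv2
cv2.imwrite("pics/w2c.png",cv2.resize(cv2.imread("pics/w2.png")[100:300,180:380],(600,600),interpolation=cv2.INTER_CUBIC))
E
```

```text
28 [[568.1, 174.9], [572.1, 125.1], [511.7, 147.6]]
33 [[568.7, 174.2], [572.6, 125.1], [513.0, 147.2]]
38 [[569.3, 173.4], [573.2, 125.0], [514.4, 146.8]]
plate [[590.9, -81.3], [543.1, -135.7]] tab [[ 486.4 -122. ]]
t: 3.9
ee_pos: [548.6, 147.1, 200.4]
orientation: [3.14, 0.091, -0.001]
ft_force: [-0.1, 0.0, 0.1]
width: 87.7
grasp_force: 0.0
0.83 [246.6, 328.1, 41.5, 32.6]
0.68 [275.1, 185.9, 51.9, 58.9]
0.68 [373.6, 324.2, 34.5, 43.5]
0.45 [126.1, 305.6, 17.6, 19.7]
```

View pics/w2c.png

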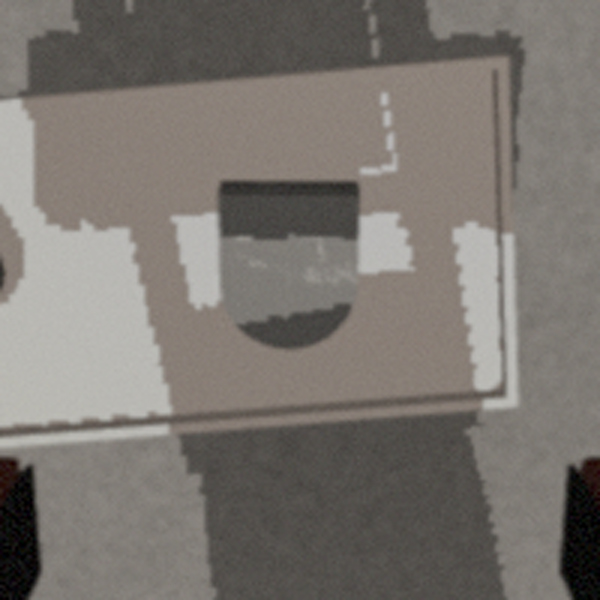

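The crop shows the D block square to the image: top face at columns 253.3–299.3, straight edge at row 164.7, round end at row 216. The foot of the straight face is at row 160.7.

```bash
python3 - <<'E'
from h import *
T=np.load("pics/w2.npy");c=cam("wrist",T)
for z in (28,32,38):print(z,np.round(onplane(c,[(253.3,164.7),(299.3,164.7),(276.5,216)],z)[:,:2],1).tolist())
print("foot of face",np.round(onplane(c,[(253.3,160.7),(299.3,160.7)],4)[:,:2],1).tolist())
delta([544,148.4,22],0.058)
print(ctrl.get_obs()["qpos"])
E
```

```text
28 [[566.7, 174.9], [569.4, 127.1], [512.1, 147.7]]
32 [[567.4, 174.6], [570.1, 127.4], [513.4, 147.8]]
38 [[568.5, 174.2], [571.1, 127.8], [515.4, 147.8]]
foot of face [[567.0, 176.5], [569.9, 125.9]]
shift [-0.114 -0.042  4.461] turn [ 0.001  0.003 -0.005] at [548.7 147.  200.4]
[ 2.40806504e-01  3.26164850e-01  1.74731475e+00 -2.08766756e-05
  1.06838324e+00  1.75410173e+00]
```

```bash
python3 -m jog '[[0,-0.055,0.7,0,0,0,1],[0,0,0.7,0,0,0,1],[0,0,0.7,0,0,0,1],[0,0,0.7,0,0,0,1],[0,0,0.7,0,0,0,1],[0,0,0.6,0,0,0,1],[0,0,0.4,0,0,0,1],[0,0,0.2,0,0,0,1],[0,0,0.1,0,0,0,1],[0,0,0,0,0,0,1],[0,0,0,0,0,0,1],[0,0,0,0,0,0,0.45],[0,0,0,0,0,0,0.45],[0,0,0,0,0,0,0.45],[0,0,0,0,0,0,0.45],[0,0,0,0,0,0,0.45],[0,0,0,0,0,0,0.45],[0,0,0,0,0,0,0.45]]'
```

```text
t: 5.8
ee_pos: [548.8, 149.5, 8.4]
orientation: [3.14, 0.091, -0.0]
ft_force: [0.4, -0.2, -0.8]
width: 40.0
grasp_force: 0.0
```

```bash
python3 look.py w3; python3 - <<'E'
from h import *
im=optics.get_image("top")[160:280,150:310,::-1];s=optics.get_image("side")[220:370,170:370,::-1]
cv2.imwrite("pics/m3.png",np.vstack([cv2.resize(im,(400,300)),cv2.resize(s,(400,300))]))
E
python3 - <<'E'
import cv2,numpy as np
a=cv2.imread("pics/m3.png");b=cv2.resize(cv2.imread("pics/w3.png"),(400,300))
cv2.imwrite("pics/m3b.png",np.hstack([a,np.vstack([b,b*0])]))
E
```

```text
0.96 [277.1, 266.2, 93.9, 111.4]
```

View pics/m3b.png

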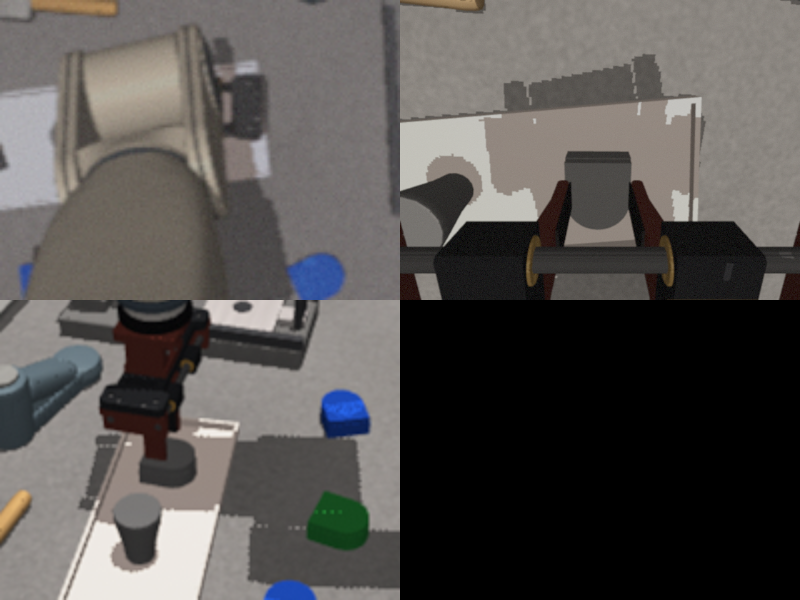

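The block stands between the fingers (wrist panel), with the pads apparently at its flanks. I'll read the state again.

```bash
python3 -c "
from h import *
o=ctrl.get_obs();print(o['width'],o['grasp_force'],o['t'])"; python3 -m jog '[[0,0,0,0,0,0,0.2],[0,0,0,0,0,0,0.2],[0,0,0,0,0,0,0.2]]'
```

```text
39.54474148802157 0.0 6.0
t: 6.3
ee_pos: [548.8, 149.5, 8.5]
orientation: [-3.14, -0.091, 0.0]
ft_force: [0.8, -0.1, -0.3]
width: 19.8
grasp_force: 0.0
```

```bash
python3 look.py w4; python3 - <<'E'
from h import *
T=np.load("pics/w3.npy");c=cam("wrist",T);print(np.round(T[:3,3],1))
d=optics.masks_of("heel","wrist")[0]
print("heel mask now",d["extent"])
M=T[:3,:3];
for y in (-20,20): print("tip px",proj(c,T[:3,3]+M@np.array([0,y,0])),proj(c,T[:3,3]+M@np.array([10,y,-19])))
k=400/560
for z in (14,20,28,34):print(z,np.round(onplane(c,[((565-400)/k,163/k),((630-400)/k,163/k),((598-400)/k,228/k)],z)[:,:2],1).tolist())
E
```

```text
0.86 [276.5, 265.8, 94.4, 107.4]
[548.8 149.5   8.4]
heel mask now [276.5, 265.8, 94.4, 107.4]
tip px [[245.10482383 246.670599  ]] [[241.29675234 243.1502863 ]]
tip px [[312.36045949 246.59652705]] [[315.98428166 243.06839621]]
14 [[560.8, 177.3], [563.8, 125.7], [502.7, 147.8]]
20 [[563.0, 176.6], [565.9, 126.6], [506.7, 148.0]]
28 [[566.0, 175.6], [568.7, 127.7], [512.1, 148.3]]
34 [[568.2, 174.9], [570.8, 128.6], [516.1, 148.5]]
```

View pics/w4.png

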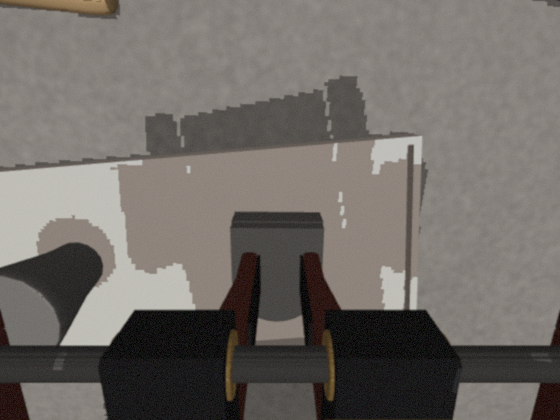

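The fingers overlap the block's top face without contact, so the fingertips seem to end well above the stated TCP. I'll check this against the side camera.

```bash
python3 - <<'E'
from h import *
s=cam("side");T=toolpose();im=optics.get_image("side")[:,:,::-1]
im0=cv2.imread("pics/side0.png")
for P in ([263,-566.8,188],[263,-566.8,226]):print("start",P,proj(s,P))
y=T[:3,1];p=T[:3,3]
q=[proj(s,p+k*y+[0,0,h])[0] for h in(0,38) for k in(-9,9)];print(np.round(q,1))
a=cv2.resize(im[240:340,190:310],(600,500),interpolation=3)
for v,col in zip(q,[(0,255,255)]*2+[(0,255,0)]*2):cv2.circle(a,tuple(int(t) for t in((v[0]-190)*5,(v[1]-240)*5)),3,col,-1)
b=cv2.resize(im0[60:140,410:450],(200,400),interpolation=3)
b=cv2.copyMakeBorder(b,0,100,0,0,0)
for h,col in((0,(0,255,255)),(38,(0,255,0))):
    v=proj(s,[263,-566.8,188+h])[0];cv2.circle(b,(int((v[0]-410)*5),int((v[1]-60)*5)),3,col,-1)
cv2.imwrite("pics/chk.png",np.hstack([a,b]))
E
```

```text
start [263, -566.8, 188] [[418.96895839 122.67176328]]
start [263, -566.8, 226] [[420.67452516 110.80021984]]
[[249.8 305.6]
 [252.2 300.2]
 [249.  292.5]
 [251.5 287.2]]
```

View pics/chk.png

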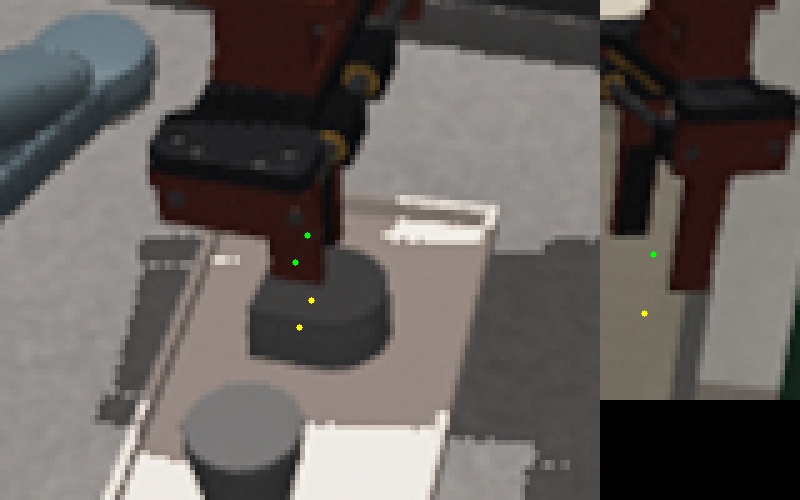

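In both side-camera checks the real fingertips end about 27–38 mm above the reported TCP, so this close was over the top of the block. I'll open, lower in small steps while watching the force, and close again.

```bash
python3 -m jog '[[0,0,0,0,0,0,1],[0,0,0,0,0,0,1],[0,0,0,0,0,0,1],[0,0,0,0,0,0,1],[0,0,0,0,0,0,1],[0,0,0,0,0,0,1],[0,0,0.2,0,0,0,1],[0,0,0.2,0,0,0,1],[0,0,0.1,0,0,0,1],[0,0,0.1,0,0,0,1],[0,0,0,0,0,0,1]]'
python3 -c "
from h import *
for i in range(1): print(ctrl.get_obs()['ee_pos'],ctrl.get_obs()['ft_force'])"
python3 -m jog '[[0,0,0,0,0,0,0.4],[0,0,0,0,0,0,0.4],[0,0,0,0,0,0,0.4],[0,0,0,0,0,0,0.4],[0,0,0,0,0,0,0.4]]'
```

```text
t: 7.6
ee_pos: [548.2, 149.3, -16.3]
orientation: [3.14, 0.091, -0.002]
ft_force: [-0.4, 0.3, -0.5]
width: 87.7
grasp_force: 0.0
[548.22639029 149.34118978 -16.34029192] [-0.39897059  0.29408743 -0.4703228 ]
t: 8.1
ee_pos: [548.9, 149.5, -15.4]
orientation: [-3.14, -0.091, -0.0]
ft_force: [-0.2, 1.3, 0.1]
width: 51.0
grasp_force: 0.5
```

```bash
python3 -m jog '[[0,0,0,0,0,0,0.3],[0,0,0,0,0,0,0.3],[0,0,0,0,0,0,0.3]]'; python3 look.py w5; python3 - <<'E'
from h import *
s=cam("side");im=optics.get_image("side")[:,:,::-1]
a=cv2.resize(im[240:340,190:310],(480,400),interpolation=3)
cv2.imwrite("pics/m5.png",np.hstack([a,cv2.imread("pics/w5.png")[150:350,200:360].repeat(2,0).repeat(2,1)]))
E
```

```text
t: 8.4
ee_pos: [548.9, 149.5, -15.4]
orientation: [-3.14, -0.091, -0.0]
ft_force: [-0.4, 0.8, 2.6]
width: 49.4
grasp_force: 30.0
0.87 [280.1, 284.1, 110.5, 119.0]
```

View pics/m5.png

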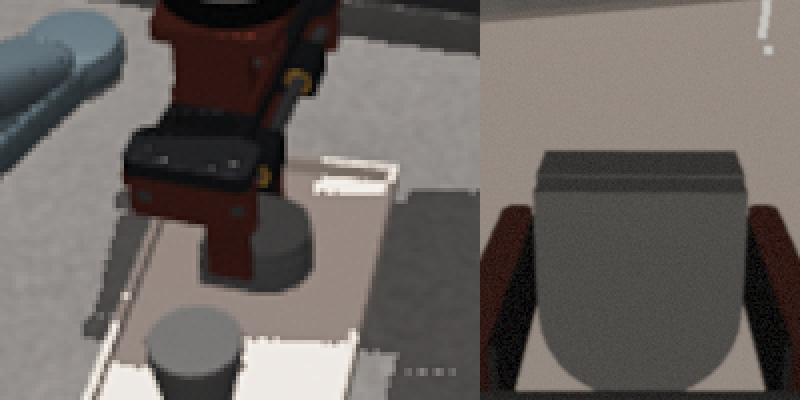

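The block is gripped (49.4 mm, 30 N). I'll lift it, then make a half turn so the camera side stays away from the gauge carriage.

```bash
python3 -m jog '[[0,0,-0.4,0,0,0,0.3],[0,0,-0.8,0,0,0,0.3],[0,0,-0.8,0,0,0,0.3],[0,0,-0.8,0,0,0,0.3],[0,0,-0.4,0,0,0,0.3],[0,0,0,0,0,-1,0.3],[0,0,0,0,0,-1,0.3],[0,0,0,0,0,-1,0.3],[0,0,0,0,0,-1,0.3],[0,0,0,0,0,-1,0.3],[0,0,0,0,0,-1,0.3],[0,0,0,0,0,-1,0.3],[0,0,0,0,0,-1,0.3],[0,0,0,0,0,-1,0.3],[0,0,0,0,0,-1,0.3],[0,0,0,0,0,-1,0.3],[0,0,0,0,0,-1,0.3],[0,0,0,0,0,-1,0.3],[0,0,0,0,0,-1,0.3],[0,0,0,0,0,-1,0.3]]'
python3 -m jog '[[0,0,0,0,0,-1,0.3],[0,0,0,0,0,-1,0.3],[0,0,0,0,0,-1,0.3],[0,0,0,0,0,-1,0.3],[0,0,0,0,0,-1,0.3],[0,0,0,0,0,-1,0.3],[0,0,0,0,0,-1,0.3],[0,0,0,0,0,-1,0.3],[0,0,0,0,0,-1,0.3],[0,0,0,0,0,-1,0.3],[0,0,0,0,0,-1,0.3],[0,0,0,0,0,-1,0.3],[0,0,0,0,0,-1,0.3],[0,0,0,0,0,-1,0.3],[0,0,0,0,0,-0.9,0.3]]'
python3 -c "
from h import *
delta([538.3,-135.9,112],0.045+np.pi)"
```

```text
t: 10.55
ee_pos: [548.5, 149.3, 113.3]
orientation: [2.151, 2.289, -0.0]
ft_force: [-0.5, 0.4, -2.5]
width: 49.6
grasp_force: 30.0
t: 12.05
ee_pos: [548.5, 149.3, 113.2]
orientation: [-0.081, 3.141, -0.0]
ft_force: [0.1, -0.2, -0.7]
width: 49.2
grasp_force: 30.0
shift [ 0.622 -7.108  0.032] turn [-0.001  0.     0.062] at [548.5 149.3 113.2]
```

```bash
python3 -m jog '[[0.06,-0.3,0,0,0,0,0.3],[0.06,-0.7,0,0,0,0,0.3],[0.06,-0.8,0,0,0,0,0.3],[0.06,-0.8,0,0,0,0,0.3],[0.06,-0.8,0,0,0,0,0.3],[0.06,-0.8,0,0,0,0,0.3],[0.06,-0.8,0,0,0,0,0.3],[0.06,-0.8,0,0,0,0,0.3],[0.06,-0.7,0,0,0,0,0.3],[0.06,-0.4,0,0,0,0,0.3],[0.02,-0.2,0,0,0,0,0.3],[0,0,0,0,0,0,0.3],[0,0,0,0,0,0,0.3]]'
python3 look.py w6; python3 -c "
from h import *
delta([538.3,-135.9,23.5],0.045+np.pi)"
```

```text
t: 13.35
ee_pos: [537.3, -134.7, 112.5]
orientation: [0.074, -3.141, -0.001]
ft_force: [0.4, 0.6, -0.4]
width: 49.5
grasp_force: 30.0
0.93 [279.7, 284.8, 107.8, 121.7]
0.8 [483.6, 22.6, 103.9, 45.3]
0.66 [279.8, 179.2, 133.0, 144.7]
shift [-0.021 -0.039  2.223] turn [ 0.002 -0.002  0.031] at [ 537.4 -134.4  112.4]
```

View pics/w6.png

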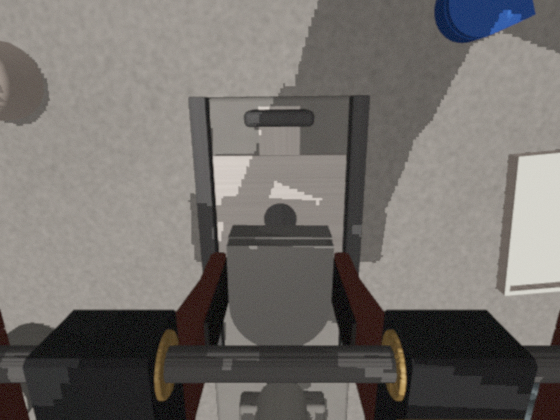

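The wrist view shows the block over the plate: disc at about (281,219), partly hidden, plate front edge at row 154 with columns 214–346, tab at (279,118).

```bash
python3 - <<'E'
from h import *
T=np.load("pics/w6.npy");c=cam("wrist",T)
for n,p,z in(("disc",(280.5,219),42),("pl",(214,154),42),("pr",(346,154),42),("tab",(279,117),81)):print(n,np.round(onplane(c,[p],z),1))
# held block: straight edge top at row 243, columns 229..332
f,cx,cy,W=c
H=optics.camera_model("wrist")["hand_eye"]
for zt in (-38,-42,-46):
    cc=(f,cx,cy,H);print("tool",np.round(onplane(cc,[(229,243),(332,243),(280,343)],zt),1).tolist())
E
```

```text
disc [[ 544.2 -134.5   42. ]]
pl [[ 495.4 -186.4   42. ]]
pr [[490.9 -88.1  42. ]]
tab [[ 465.  -139.2   81. ]]
tool [[17.0, -24.9, -38.0], [17.0, 24.4, -38.0], [-39.6, -0.5, -38.0]]
tool [[18.6, -24.3, -42.0], [18.6, 23.7, -42.0], [-36.5, -0.5, -42.0]]
tool [[20.3, -23.7, -46.0], [20.2, 23.1, -46.0], [-33.4, -0.5, -46.0]]
```

```bash
python3 -m jog '[[0,-0.02,0.4,0,0,0,0.3],[0,0,0.5,0,0,0,0.3],[0,0,0.5,0,0,0,0.3],[0,0,0.4,0,0,0,0.3],[0,0,0.2,0,0,0,0.3],[0,0,0.1,0,0,0,0.3],[0,0,0.07,0,0,0,0.3],[0,0,0,0,0,0,0.3],[0,0,0,0,0,0,0.3]]'
python3 -m jog '[[0,0,0.03,0,0,0,0.3],[0,0,0.02,0,0,0,0.3],[0,0,0,0,0,0,0.3]]'
```

```text
t: 14.35
ee_pos: [538.0, -136.2, 26.3]
orientation: [-0.074, 3.14, -0.0]
ft_force: [-0.0, 0.3, -2.0]
width: 49.4
grasp_force: 30.0
t: 14.65
ee_pos: [537.5, -136.2, 23.7]
orientation: [-0.074, 3.141, -0.0]
ft_force: [-0.4, -0.7, -1.4]
width: 49.0
grasp_force: 30.0
```

```bash
python3 -m jog '[[0,0,0.02,0,0,0,0.3],[0,0,0,0,0,0,0.3],[0,0,0,0,0,0,0.62],[0,0,0,0,0,0,0.68],[0,0,0,0,0,0,0.74],[0,0,0,0,0,0,0.74],[0,0,-0.2,0,0,0,0.74],[0,0,-0.4,0,0,0,0.74],[0,0,-0.8,0,0,0,0.74],[0,0,-0.8,0,0,0,0.74],[0,0,-0.8,0,0,0,0.74],[0,0,-0.4,0,0,0,0.74],[0,0,0,0,0,0,0.74],[0,0,0,0,0,0,0.74]]'
python3 - <<'E'
from h import *
T=toolpose();im=optics.get_image("wrist");cv2.imwrite("pics/w7.png",im[:,:,::-1]);c=cam("wrist",T);print(T[:3,3])
for d in optics.masks_of("heel","wrist"):
    r,ct=rect(d["pixels"]);print(d["conf"],np.round(d["extent"],1),r, np.round(onplane(c,cv2.boxPoints(r),68)[:,:2],1).tolist())
for d in optics.masks_of("shuttle_tab","wrist")[:2]:
    print("tab",d["conf"],np.round(d["extent"],1),np.round(onplane(c,d["extent"][:2],81),1))
E
```

```text
t: 16.05
ee_pos: [537.3, -136.1, 158.9]
orientation: [-0.074, 3.14, -0.0]
ft_force: [0.2, -0.4, -1.4]
width: 65.1
grasp_force: 0.0
[ 537.28510706 -136.14950486  158.94100616]
0.92 [456.4  25.8  87.3  51.6] ((455.5, 24.5), (49.0, 85.0), 90.0) [[382.6, -49.1], [379.8, 11.3], [411.4, 18.6], [414.3, -44.1]]
tab 0.89 [282.2 178.9 111.1 150.9] [[ 513.6 -136.    81. ]]
tab 0.73 [283.2 328.4  29.   15.6] [[ 649.8 -128.5   81. ]]
```

```bash
python3 - <<'E'
from h import *
T=toolpose();c=cam("wrist",T);g=cv2.imread("pics/w7.png",0)
for P,z in(([543,-135,42],0),([543,-135,66],0),([465,-139,81],0)):print(proj(c,P))
for col in(270,280,290):print(col,[int(v) for v in g[90:330:6,col]])
for r in(190,200,215,225):print(r,[int(v) for v in g[r,200:366:5]])
for d in optics.masks_of("heel","top")+optics.masks_of("heel","side"): print(round(d["conf"],2),np.round(d["extent"],1))
im=optics.get_image("top")
for d in optics.masks_of("heel","top"): print("top",round(d["conf"],2),np.round(d["extent"],1))
E
```

```text
[[281.12204198 203.26273936]]
[[281.23156575 210.94622713]]
[[280.94978846 115.86334781]]
270 [145, 144, 133, 138, 55, 46, 133, 132, 134, 134, 132, 132, 134, 134, 104, 60, 92, 148, 144, 94, 89, 92, 92, 89, 92, 88, 133, 129, 91, 82, 83, 84, 135, 135, 138, 86, 132, 134, 137, 133]
280 [145, 138, 83, 84, 61, 49, 135, 134, 135, 134, 136, 134, 131, 188, 152, 75, 142, 146, 142, 90, 90, 93, 93, 92, 90, 88, 132, 125, 82, 81, 87, 90, 128, 105, 85, 87, 87, 81, 85, 72]
290 [96, 92, 87, 81, 57, 41, 133, 135, 133, 135, 135, 132, 132, 186, 152, 74, 144, 139, 112, 92, 89, 89, 88, 89, 86, 88, 133, 125, 85, 88, 87, 83, 85, 102, 86, 82, 85, 81, 84, 88]
190 [145, 91, 89, 90, 92, 50, 134, 134, 133, 130, 117, 98, 90, 92, 105, 141, 142, 141, 142, 139, 140, 139, 184, 195, 192, 184, 157, 149, 63, 58, 53, 96, 94, 94]
200 [145, 90, 76, 52, 60, 28, 132, 135, 136, 131, 117, 96, 96, 96, 107, 109, 111, 133, 95, 100, 93, 90, 123, 128, 130, 129, 128, 131, 47, 61, 50, 94, 98, 91]
215 [146, 94, 93, 52, 58, 35, 136, 136, 135, 132, 126, 91, 92, 96, 91, 93, 95, 90, 89, 90, 88, 90, 133, 132, 131, 135, 134, 123, 47, 49, 52, 100, 95, 95]
225 [146, 96, 95, 46, 53, 36, 131, 134, 134, 131, 134, 91, 94, 90, 90, 92, 91, 91, 85, 92, 87, 89, 129, 131, 129, 132, 128, 103, 53, 53, 58, 93, 94, 93]
0.69 [274.2 270.1  20.6  25.2]
0.92 [338.8 331.4  30.7  29.5]
0.81 [255.8 299.4  29.8  24.2]
0.65 [341.2 275.9  22.8  24.4]
top 0.9 [275.2 269.5  22.8  26.3]
top 0.87 [214.4 281.   20.9  23.4]
top 0.63 [169.7 274.4  21.5  21.1]
```

```bash
python3 - <<'E'
from h import *
T=toolpose();c=cam("wrist",T);g=cv2.imread("pics/w7.png",0)
print([int(v) for v in g[160:192,280]],[int(v) for v in g[236:252,280]],[int(v) for v in g[225,248:260]],[int(v) for v in g[225,300:314]])
n=np.array([543.2,-135,42]);u=np.array([1,.046,0]);v=np.array([-.046,1,0])
for h in(0,24,30):print(h,np.round([proj(c,n+a*u+b*v+[0,0,h])[0] for a,b in((-24,0),(33,0),(0,-25),(0,25))],1).tolist())
s=cam("top");a=optics.get_image("top");cv2.imwrite("pics/top7.png",a[:,:,::-1]);print(proj(s,[465.5,-138.5,81]),proj(s,[638,-130.7,226]))
E
```

```text
[129, 130, 131, 129, 131, 144, 147, 167, 188, 193, 189, 191, 196, 190, 152, 95, 55, 63, 83, 90, 75, 93, 130, 143, 141, 142, 142, 143, 142, 141, 142, 148] [89, 90, 86, 90, 88, 88, 91, 88, 100, 125, 132, 132, 132, 132, 129, 132] [130, 133, 134, 129, 113, 98, 90, 91, 89, 91, 94, 86] [87, 88, 91, 92, 85, 89, 91, 110, 124, 129, 129, 130, 129, 129]
0 [[281.4, 176.7], [281.3, 236.6], [253.9, 202.7], [308.9, 202.7]]
24 [[281.5, 182.5], [281.4, 246.5], [251.9, 210.3], [311.1, 210.4]]
30 [[281.6, 184.1], [281.4, 249.3], [251.3, 212.4], [311.7, 212.4]]
[[331.05339696 239.5635511 ]] [[332.45244813 166.35177093]]
```

The block lies about 2 mm from the plate centre, let go, so step 1 is met. Next I'll shut the fingers, go in front of the tab, and push along the slide.

```bash
python3 -m jog '[[0.4,0.02,0,0,0,0,0],[0.7,0,0,0,0,0,0],[0.7,0,0,0,0,0,0],[0.6,0,0,0,0,0,0],[0.2,0,0,0,0,0,0],[0,0,0.4,0,0,0,0],[0,0,0.8,0,0,0,0],[0,0,0.8,0,0,0,0],[0,0,0.7,0,0,0,0],[0,0,0.4,0,0,0,0],[0,0,0.15,0,0,0,0],[0,0,0,0,0,0,0],[0,0,0,0,0,0,0]]'
python3 - <<'E'
from h import *
T=toolpose();im=optics.get_image("side")[:,:,::-1];cv2.imwrite("pics/s8.png",im)
w=optics.get_image("wrist")[:,:,::-1]
cv2.imwrite("pics/m8.png",cv2.resize(im[150:270,200:360],(800,600),interpolation=3))
delta([434,-140,28],np.pi+.046)
E
```

```text
t: 17.75
ee_pos: [434.4, -140.5, 29.4]
orientation: [-0.074, 3.14, -0.001]
ft_force: [-0.0, -0.5, -0.5]
width: 0.4
grasp_force: 0.0
shift [0.012 0.016 0.045] turn [-0.007  0.018  0.013] at [ 434.5 -140.6   29.8]
```

View pics/m8.png

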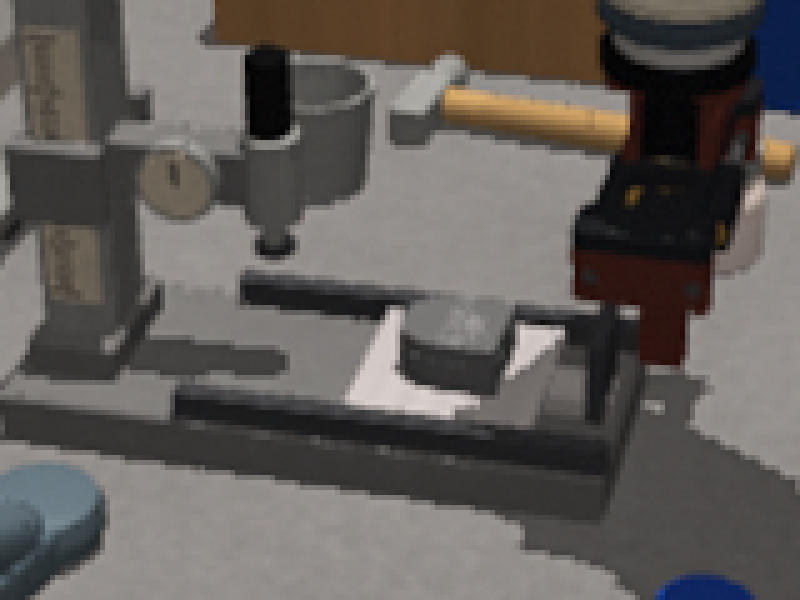

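The picture shows the block on the plate, and the shut fingers in front of the tab at its mid-height (crop 660,330 against tab 605,350).

```bash
python3 -m jog '[[-0.1,0,0,0,0,0,0],[-0.1,0,0,0,0,0,0],[-0.1,0,0,0,0,0,0],[-0.1,0,0,0,0,0,0],[-0.1,0,0,0,0,0,0],[-0.1,0,0,0,0,0,0],[-0.1,0,0,0,0,0,0],[-0.1,0,0,0,0,0,0],[-0.1,0,0,0,0,0,0],[-0.1,0,0,0,0,0,0],[-0.1,0,0,0,0,0,0],[-0.1,0,0,0,0,0,0],[-0.1,0,0,0,0,0,0],[-0.1,0,0,0,0,0,0],[-0.1,0,0,0,0,0,0],[-0.1,0,0,0,0,0,0],[-0.1,0,0,0,0,0,0],[-0.1,0,0,0,0,0,0],[-0.1,0,0,0,0,0,0],[-0.1,0,0,0,0,0,0]]'
python3 - <<'E'
from h import *
print(ctrl.get_obs()["ft_force"])
c=cam("wrist",toolpose())
optics.get_image("wrist")
for d in optics.masks_of("shuttle_tab","wrist")[:3]:print(d["conf"],np.round(d["extent"]))
E
```

```text
t: 19.85
ee_pos: [513.8, -136.5, 28.8]
orientation: [0.074, -3.141, -0.0]
ft_force: [-2.5, 0.7, -0.8]
width: 0.6
grasp_force: 1.1
[-2.49589342  0.74723851 -0.76126888]
0.67 [281. 300.  89.  73.]
```

```bash
python3 -m jog '[[-0.07,0,0,0,0,0,0],[-0.07,0,0,0,0,0,0],[-0.07,0,0,0,0,0,0],[-0.07,0,0,0,0,0,0],[-0.07,0,0,0,0,0,0],[-0.07,0,0,0,0,0,0],[-0.07,0,0,0,0,0,0],[0,0,0,0,0,0,0]]'
python3 -m jog '[[-0.05,0,0,0,0,0,0],[-0.05,0,0,0,0,0,0],[0,0,0,0,0,0,0]]'
python3 -m jog '[[-0.05,0,0,0,0,0,0],[0,0,0,0,0,0,0]]'
```

```text
t: 20.75
ee_pos: [533.8, -135.6, 28.9]
orientation: [-0.074, 3.14, -0.0]
ft_force: [-0.3, 0.3, -0.2]
width: 0.2
grasp_force: 0.0
t: 21.05
ee_pos: [537.3, -135.3, 28.8]
orientation: [-0.074, 3.141, 0.0]
ft_force: [0.3, 0.1, 0.4]
width: -0.1
grasp_force: 0.4
t: 21.25
ee_pos: [539.2, -135.2, 28.8]
orientation: [-0.074, 3.141, 0.0]
ft_force: [-0.8, 0.4, 0.1]
width: 0.5
grasp_force: 0.5
```

```bash
for i in 1 2 3; do :; done; python3 -m jog '[[-0.05,0,0,0,0,0,0],[-0.05,0,0,0,0,0,0]]' | grep -E 'ee_pos|ft'
python3 -m jog '[[-0.05,0,0,0,0,0,0],[-0.05,0,0,0,0,0,0]]'| grep -E 'ee_pos|ft'
python3 -m jog '[[-0.05,0,0,0,0,0,0]]'| grep -E 'ee_pos|ft'
python3 -m jog '[[-0.05,0,0,0,0,0,0]]'| grep -E 'ee_pos|ft'
```

```text
ee_pos: [542.9, -135.0, 28.8]
ft_force: [-2.8, 0.3, -0.5]
ee_pos: [547.0, -134.8, 28.8]
ft_force: [-7.9, 1.1, 2.5]
ee_pos: [546.8, -134.7, 28.7]
ft_force: [-14.9, -1.8, 12.3]
ee_pos: [546.7, -134.7, 28.7]
ft_force: [-21.0, -4.6, 19.0]
```

Force rises sharply at TCP x of about 547, where the knob position predicts the home stop. I'll back off and check numerically.

```bash
python3 -m jog '[[0.2,0,0,0,0,0,0],[0.6,0,0,0,0,0,0],[0.8,0,0,0,0,0,0],[0.8,0,-0.3,0,0,0,0],[0.4,0,-0.8,0,0,0,0],[0,0,-0.8,0,0,0,0],[0,0,-0.8,0,0,0,0],[0,0,0,0,0,0,0],[0,0,0,0,0,0,0]]'
python3 - <<'E'
from h import *
T=toolpose();c=cam("wrist",T);t=cam("top")
a=optics.get_image("wrist");cv2.imwrite("pics/w9.png",a[:,:,::-1])
b=optics.get_image("top");cv2.imwrite("pics/top9.png",b[:,:,::-1])
g=cv2.cvtColor(b,7);g0=cv2.imread("pics/top0.png",0)
for n,P in(("tab home",[557.5,-134.3,81]),("plate front edge",[588,-133,42]),("tab out",[465.5,-138.5,81])):
    print(n,np.round(proj(t,P)[0],1),np.round(proj(c,P)[0],1))
col=int(round(proj(t,[588,-133,42])[0][0]))
for k in(-14,-8,0,8):print(k,"top col",col+k,[int(v) for v in g[170:216,col+k]])
E
```

```text
t: 22.75
ee_pos: [440.2, -140.4, 137.6]
orientation: [-0.074, 3.137, -0.002]
ft_force: [0.4, 0.4, -0.3]
width: 0.8
grasp_force: 0.0
tab home [329.9 204.9] [281.4 348.1]
plate front edge [328.6 195. ] [281.1 347.9]
tab out [331.1 239.6] [281.7 247.3]
-14 top col 315 [170, 173, 173, 174, 171, 177, 169, 173, 178, 174, 169, 174, 171, 172, 172, 174, 173, 172, 168, 170, 172, 173, 175, 169, 120, 108, 117, 112, 110, 109, 112, 108, 109, 110, 110, 108, 117, 114, 113, 107, 82, 70, 68, 71, 72, 77]
-8 top col 321 [99, 96, 103, 122, 115, 125, 128, 123, 118, 119, 116, 117, 118, 107, 80, 118, 165, 173, 171, 171, 178, 179, 175, 165, 106, 104, 109, 110, 108, 107, 108, 90, 72, 61, 62, 63, 90, 110, 111, 108, 111, 114, 107, 103, 80, 71]
0 top col 329 [37, 38, 88, 142, 122, 70, 62, 98, 123, 134, 136, 122, 115, 110, 87, 127, 169, 171, 170, 169, 172, 173, 172, 176, 171, 172, 174, 176, 173, 178, 168, 95, 70, 71, 53, 79, 135, 120, 108, 114, 109, 108, 109, 109, 112, 110]
8 top col 337 [136, 135, 141, 152, 149, 141, 137, 136, 130, 126, 132, 129, 130, 111, 109, 154, 173, 171, 170, 168, 174, 174, 162, 140, 110, 108, 108, 110, 108, 111, 96, 82, 74, 74, 83, 100, 108, 112, 111, 107, 108, 109, 111, 111, 111, 106]
```

```bash
python3 - <<'E'
from h import *
t=cam("top")
print(onplane(t,[(316,193.9),(338,193.9)],42), "orig",onplane(t,[(316,229.5)],42))
s=cam("side");g=optics.get_image("side");gg=cv2.cvtColor(g,7)
for d in optics.masks_of("carriage_knob","side")[:2]+optics.masks_of("foot_tip","side")[:2]:
    ys,xs=np.where(d["pixels"]);r=ys.min();print(d["conf"],np.round(d["extent"],1),"top row",r,xs[ys==r].mean())
for x in(636,640,644):print(x,proj(s,[x,-130.6,226]),proj(s,[x,-130.6,111]))
m=g[150:190,240:270].max(2);print("knob dark cols", [ (r+150, (np.where(m[r]<45)[0]+240)[[0,-1]].tolist()) for r in range(0,40,3) if (m[r]<45).any()])
m=cv2.imread("pics/top9.png")[155:180,315:345].max(2);ys,xs=np.where(m<45);print("top knob dark",ys.min()+155,ys.max()+155,xs.min()+315,xs.max()+315,ys.mean()+155,xs.mean()+315)
print(proj(t,[640,-130.6,226]),proj(t,[640,-130.6,181]))
E
```

```text
[[ 590.58642843  -98.39719412   42.        ]
 [ 591.53506573 -158.5511688    42.        ]] orig [[493.12424704 -99.70063404  42.        ]]
0.67 [229.9 177.9  58.4  38.9] top row 159 253.0
0.58 [157.6 350.6  59.1  73.6] top row 315 181.0
0.6 [ 2.542e+02  1.978e+02 -2.000e-01  6.900e+00] top row 197 254.5
0.5 [265.4 194.2 129.7 121.9] top row 132 210.5
636 [[254.12217584 156.60975059]] [[255.8968644 196.2653116]]
640 [[252.62349763 156.41483801]] [[254.46662881 196.04600668]]
644 [[251.1274722  156.22027045]] [[253.03880681 195.82707185]]
knob dark cols [(159, [252, 254]), (162, [249, 256]), (165, [249, 257]), (168, [249, 257]), (171, [250, 257]), (174, [250, 257]), (177, [251, 255])]
top knob dark 166 171 327 334 169.36363636363637 329.6363636363636
[[332.42006193 165.52757907]] [[331.22406753 168.39657216]]
```

Plate and stop geometry agree: the slide is home, with the nest at about (641,-130) under the foot axis. Now over the knob with shut fingers.

```bash
python3 -m jog '[[0,0,-0.6,0,0,0,0],[0,0,-0.9,0,0,0,0],[0,0.03,-0.9,0,0,0,0],[-0.3,0,-0.4,0,0,0,0],[-0.6,0,0,0,0,0,0],[-0.8,0,0,0,0,0,0],[-0.8,0,0,0,0,0,0],[-0.8,0,0,0,0,0,0],[-0.8,0,0,0,0,0,0],[-0.6,0,0,0,0,0,0],[-0.315,0,0,0,0,0,0],[0,0,0.3,0,0,0,0],[0,0,0.3,0,0,0,0],[0,0,0.2,0,0,0,0],[0,0,0,0,0,0,0],[0,0,0,0,0,0,0]]'
python3 - <<'E'
from h import *
delta([640.5,-129.8,200],np.pi+.046);T=toolpose()
a=optics.get_image("side");m=a[90:190,225:285];cv2.imwrite("pics/s10.png",a[:,:,::-1])
s=cam("side");
for d in(0,20,30,38):print(d,proj(s,T[:3,3]+[0,0,d]))
print(m[:,28].tolist()[::3])
E
```

```text
t: 24.6
ee_pos: [638.8, -129.5, 216.8]
orientation: [0.074, -3.14, -0.0]
ft_force: [0.6, 0.3, 0.7]
width: 0.8
grasp_force: 0.0
shift [-0.041 -0.01   0.42 ] turn [ 0.001 -0.005  0.01 ] at [ 638.8 -129.5  216.8]
0 [[253.05427504 159.98058372]]
20 [[252.71983617 152.74067603]]
30 [[252.55046003 149.07403406]]
38 [[252.41390693 146.11794281]]
[[5, 6, 6], [3, 3, 4], [4, 5, 6], [2, 3, 5], [25, 24, 24], [24, 24, 26], [29, 31, 32], [16, 17, 19], [13, 15, 15], [14, 13, 14], [43, 20, 17], [45, 19, 15], [45, 20, 16], [46, 20, 16], [45, 20, 17], [44, 20, 15], [44, 20, 15], [45, 20, 17], [45, 20, 17], [45, 20, 16], [84, 60, 36], [83, 59, 36], [83, 60, 37], [27, 22, 16], [11, 11, 12], [9, 8, 9], [7, 7, 9], [10, 9, 10], [8, 6, 8], [15, 14, 14], [75, 74, 71], [75, 74, 72], [74, 74, 72], [74, 73, 71]]
```

Side image numbers put the fingertip at row 148.5, so it sits 31 mm above the TCP; knob contact should come at TCP z of about 195. Approaching slowly.

```bash
F="ee_pos|ft_"; python3 -m jog '[[-0.04,0,0.2,0,0,0,0],[0,0,0.2,0,0,0,0],[0,0,0.05,0,0,0,0],[0,0,0,0,0,0,0]]'|grep -E $F
python3 -m jog '[[0,0,0.05,0,0,0,0]]'|grep -E $F
python3 -m jog '[[0,0,0.05,0,0,0,0]]'|grep -E $F
python3 -m jog '[[0,0,0.05,0,0,0,0]]'|grep -E $F
python3 -m jog '[[0,0,0.05,0,0,0,0]]'|grep -E $F
python3 -m jog '[[0,0,0.05,0,0,0,0]]'|grep -E $F
python3 -m jog '[[0,0,0.05,0,0,0,0]]'|grep -E $F
```

```text
ee_pos: [640.6, -129.2, 198.1]
ft_force: [0.2, -0.5, 1.0]
ee_pos: [641.3, -129.3, 197.0]
ft_force: [0.5, -0.1, 0.3]
ee_pos: [641.3, -129.3, 195.0]
ft_force: [0.1, 0.4, 0.3]
ee_pos: [641.2, -129.3, 192.9]
ft_force: [-0.5, -1.1, 0.8]
ee_pos: [641.1, -129.3, 190.8]
ft_force: [0.9, -0.1, -0.5]
ee_pos: [641.1, -129.3, 188.8]
ft_force: [0.1, -1.5, 0.1]
ee_pos: [641.1, -129.3, 186.8]
ft_force: [-0.3, -0.1, 0.3]
```

```bash
F="ee_pos|ft_"; for i in 1; do :; done
python3 -m jog '[[0,0,0.05,0,0,0,0]]'|grep -E $F
python3 -m jog '[[0,0,0.05,0,0,0,0]]'|grep -E $F
python3 -m jog '[[0,0,0.05,0,0,0,0]]'|grep -E $F
python3 -m jog '[[0,0,0.05,0,0,0,0]]'|grep -E $F
python3 - <<'E'
from h import *
s=cam("side");a=optics.get_image("side");print(a[140:186,253].tolist()[::2],proj(s,toolpose()[:3,3]+[0,0,38]))
E
```

```text
ee_pos: [641.1, -129.3, 184.7]
ft_force: [-1.1, 0.7, 0.0]
ee_pos: [641.1, -129.3, 182.7]
ft_force: [0.3, -0.2, -0.3]
ee_pos: [641.1, -129.3, 181.0]
ft_force: [-1.5, 0.2, 4.3]
ee_pos: [641.1, -129.3, 179.2]
ft_force: [-1.5, 0.1, 3.2]
[[48, 22, 18], [48, 21, 17], [46, 20, 16], [43, 20, 16], [46, 21, 17], [45, 21, 17], [44, 19, 15], [44, 18, 15], [46, 21, 17], [46, 19, 17], [45, 20, 17], [34, 17, 15], [11, 11, 12], [7, 7, 8], [11, 11, 11], [12, 10, 12], [9, 7, 8], [9, 9, 9], [8, 10, 9], [15, 15, 16], [88, 86, 84], [73, 72, 70], [75, 73, 70]] [[252.18211527 159.89768015]]
```

Contact at TCP z of about 181.7 with the expected 3–4 N. The carriage was already slightly lowered at the start. Continuing down to 163, then stepping.

```bash
F="ee_pos|ft_"; python3 -m jog '[[0,0,0.05,0,0,0,0],[0,0,0.05,0,0,0,0],[0,0,0.05,0,0,0,0]]'|grep -E $F
python3 -m jog '[[0,0,0.05,0,0,0,0],[0,0,0.05,0,0,0,0]]'|grep -E $F
python3 -m jog '[[0,0,0.05,0,0,0,0],[0,0,0.05,0,0,0,0]]'|grep -E $F
python3 -m jog '[[0,0,0.05,0,0,0,0]]'|grep -E $F
python3 -m jog '[[0,0,0.05,0,0,0,0]]'|grep -E $F
python3 -m jog '[[0,0,0.05,0,0,0,0]]'|grep -E $F
python3 -m jog '[[0,0,0.05,0,0,0,0]]'|grep -E $F
```

```text
ee_pos: [641.1, -129.3, 172.8]
ft_force: [-1.3, -0.0, 2.9]
ee_pos: [641.1, -129.3, 168.7]
ft_force: [-0.9, -0.2, 3.3]
ee_pos: [641.1, -129.3, 164.7]
ft_force: [-1.0, 0.5, 3.9]
ee_pos: [641.1, -129.3, 162.7]
ft_force: [-1.3, 0.7, 3.4]
ee_pos: [641.1, -129.3, 160.7]
ft_force: [-0.9, -0.5, 4.4]
ee_pos: [641.1, -129.3, 158.7]
ft_force: [-0.6, 0.6, 3.4]
ee_pos: [641.1, -129.3, 156.7]
ft_force: [-0.4, 0.8, 3.4]
```

```bash
F="ee_pos|ft_"; 
python3 -m jog '[[0,0,0.025,0,0,0,0]]'|grep -E $F
python3 -m jog '[[0,0,0.025,0,0,0,0]]'|grep -E $F
python3 -m jog '[[0,0,0.025,0,0,0,0]]'|grep -E $F
python3 -m jog '[[0,0,0.025,0,0,0,0]]'|grep -E $F
python3 -m jog '[[0,0,0.025,0,0,0,0]]'|grep -E $F
python3 -m jog '[[0,0,0.025,0,0,0,0]]'|grep -E $F
```

```text
ee_pos: [641.1, -129.3, 155.6]
ft_force: [-1.0, 1.3, 4.1]
ee_pos: [641.1, -129.3, 154.7]
ft_force: [-1.9, -0.8, 2.9]
ee_pos: [641.1, -129.3, 153.8]
ft_force: [-0.8, 0.5, 3.9]
ee_pos: [641.1, -129.3, 152.8]
ft_force: [0.2, 0.2, 3.3]
ee_pos: [641.1, -129.3, 151.8]
ft_force: [-0.9, 0.5, 3.0]
ee_pos: [641.1, -129.3, 150.8]
ft_force: [-1.0, 0.6, 3.0]
```

```bash
F="ee_pos|ft_"; 
python3 -m jog '[[0,0,0.025,0,0,0,0]]'|grep -E $F
python3 -m jog '[[0,0,0.025,0,0,0,0]]'|grep -E $F
python3 -m jog '[[0,0,0.025,0,0,0,0]]'|grep -E $F
python3 -m jog '[[0,0,0.025,0,0,0,0]]'|grep -E $F
python3 - <<'E'
from h import *
s=cam("side");a=optics.get_image("side");cv2.imwrite("pics/s11.png",a[:,:,::-1]);z0=toolpose()[2,3]
for d in optics.masks_of("carriage_knob","side")[:1]: print(d["extent"])
print("col254",[int(v) for v in a[170:230,254].mean(1)])
for h in(66,71,76):print(h,proj(s,[640.6,-130.4,h]))
E
```

```text
ee_pos: [641.1, -129.3, 150.0]
ft_force: [-0.9, 0.3, 5.7]
ee_pos: [641.1, -129.3, 149.2]
ft_force: [-1.8, 0.3, 6.9]
ee_pos: [641.2, -129.3, 148.3]
ft_force: [-2.7, 0.2, 6.7]
ee_pos: [641.1, -129.3, 147.4]
ft_force: [-1.7, 0.0, 7.5]
[231.4, 192.0, 60.9, 34.6]
col254 [27, 28, 29, 26, 17, 8, 8, 7, 8, 10, 7, 8, 7, 10, 10, 9, 8, 8, 6, 14, 67, 83, 72, 72, 70, 72, 72, 71, 72, 73, 72, 73, 71, 73, 72, 72, 73, 70, 67, 52, 28, 31, 51, 64, 59, 52, 50, 51, 52, 51, 50, 49, 47, 80, 103, 171, 208, 208, 169, 89]
66 [[254.90537243 210.56899678]]
71 [[254.83107256 208.98155574]]
76 [[254.7564754  207.38776286]]
```

The force stepped from 3.3 to 5.7 N at z of about 150.4, so the foot has touched. Three more millimetres gives about 6 mm.

```bash
F="ee_pos|ft_"; 
python3 -m jog '[[0,0,0.025,0,0,0,0],[0,0,0.025,0,0,0,0]]'|grep -E $F
python3 -m jog '[[0,0,0.025,0,0,0,0],[0,0,0,0,0,0,0]]'|grep -E $F
```

```text
ee_pos: [641.1, -129.3, 145.5]
ft_force: [-2.2, 1.5, 9.1]
ee_pos: [641.1, -129.3, 144.4]
ft_force: [-1.3, 0.5, 7.1]
```

```bash
python3 -m jog '[[0,0,-0.1,0,0,0,0],[0,0,-0.5,0,0,0,0],[0,0,-0.9,0,0,0,0],[0,0,-0.6,0,0,0,0],[0,0,0,0,0,0,0],[0,0,0,0,0,0,0],[0,0,0,0,0,0,0],[0,0,0,0,0,0,0]]'
python3 - <<'E'
from h import *
a=optics.get_image("side");b=cv2.imread("pics/s11.png")[:,:,::-1]
for im in(b,a):print([int(v) for v in im[165:230,254].mean(1)])
E
```

```text
t: 29.5
ee_pos: [640.1, -129.1, 226.0]
orientation: [0.074, -3.138, -0.001]
ft_force: [-0.1, -0.2, 0.5]
width: 0.7
grasp_force: 0.0
[26, 27, 26, 26, 27, 27, 28, 29, 26, 17, 8, 8, 7, 8, 10, 7, 8, 7, 10, 10, 9, 8, 8, 6, 14, 67, 83, 72, 72, 70, 72, 72, 71, 72, 73, 72, 73, 71, 73, 72, 72, 73, 70, 67, 52, 28, 31, 51, 64, 59, 52, 50, 51, 52, 51, 50, 49, 47, 80, 103, 171, 208, 208, 169, 89]
[91, 65, 66, 89, 122, 102, 50, 29, 6, 9, 9, 9, 9, 11, 8, 9, 8, 8, 8, 10, 9, 9, 9, 8, 5, 14, 66, 83, 71, 70, 71, 72, 72, 72, 72, 71, 72, 72, 71, 71, 71, 71, 73, 69, 51, 30, 30, 49, 91, 94, 60, 49, 57, 56, 50, 50, 49, 41, 147, 203, 206, 204, 208, 168, 89]
```

```bash
python3 -c "
from workcell import ctrl
print(ctrl.close_job())"
```

```text
the job is handed in; nothing more can be done
None
```

I've handed the job in, with no verdict returned: the D block lies about 2 mm from the plate centre, the slide is against its home stop, and the foot stands on the block, pushed in about 6 mm by force and travel readings.

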